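# Lift the steamer insert out of the pan with the clip-on lifter

### The arm

A 6-joint arm with a two-finger parallel gripper is mounted at the origin on a cart in front of the work surface, level with it; the furniture and walls round the work are solid. World frame = base frame: x ahead of the robot, y to its left, z up, the work surface at z = 0. Lengths are in mm, angles in rad, forces in N, time in s.
With the tool pointing down it reaches from about 275 to 1000 mm from the base axis. Payload 8.4 kg.
Tool frame: the origin (TCP) lies midway between the tips of the shut fingers; the grasp point (between the pads) lies 19 mm behind it; z points along the fingers, y is the line along which they close (so a half turn about z gives the same grasp; the last joint's range is limited). The gripper opens to 85 mm and grips with 20 to 120 N. Pads are 22 mm wide; open, the fingers measure 114 mm over their backs; the gripper's body (76 mm by 85 mm) begins 54 mm behind the grasp point. The pads swing forward as they close: fully open they stand 13 mm farther back than shut.
Start: joints at [1.138, 0.353, 1.633, -0, 1.155, -0.002], TCP at [260.998, 567.898, 231.281] pointing down, gripper open.
Joint ranges: [-2.63, 2.63], [-0.92, 2.1], [0.06, 2.66], [-1.3, 4.44], [0, 2.69], [-3.02, 3.02]. Speed limits (rad/s): [2.22, 2.22, 2.79, 3.14, 3.14, 3.14].

### API

Orientations are given as a unit quaternion [x, y, z, w].
In Python, from rig import env gives the robot as it stands. The module is installed in compiled form; this text tells all that it offers.
- The arm moves only by the tool apply_moves, never from a script. Its argument "deltas" is one flat list of numbers, 4 for each row, row after row: the shift along the world's x, y, z in units of 30 mm (1.0 is 30 mm), then the turn about the world's z in rad. In form: [tx, ty, tz, turn, tx, ty, tz, turn, ...]. A call has 1 to 12 rows; each row shifts and turns the commanded pose from where the row before left it; what a row does not reach is not made up. A row lasts 1/12 s, in which the tool goes at most 41.7 mm and 7.16 degrees, less where a joint would pass 70% of its speed; a pose out of reach is approached as far as the arm can. A call is refused whole if a number of a shift passes 1 or a number of a turn 0.125, either way. A call with a gripper value outside its range is refused whole. "hand" is the opening, from 0 (shut) to 1 (fully open), set as the call begins (left out, the last holds). The fingers move at their own pace and stop on an object; the grip force is fixed at half the most. Time passes only in rows, so rows that do not move let the fingers close. It gives the time, the measured TCP pose, the force, the opening and the grip force at its end, in the units of the state.
- env.observe(): the state, without advancing time (a new reading comes with each control period).
- env.snapshot(name): name is "side" or "top"; returns the picture (400x640x3 uint8, red, green, blue); there is no depth.
- env.camera_info(name): a dict with "fx", "fy", "cx", "cy" (pixels), "k1" (the pictures are not rectified: a ray, as slopes to the right and down, at radius r is drawn at 1 + k1 r^2 times it, then the intrinsics apply), "R" (3x3) and "t" (3): a world point X has camera coordinates R X + t. Camera axes: x right, y down, z forward; pixel columns grow to the right and rows downward; lengths in mm; the calibration is good to about 2 mm. A picture is of the moment at which its call begins. camera_info takes no time and is no camera call.
- env.job_done(): hands the job in; it is judged then, once.
The state is a dict: "clock": time; "joints": joint angles; "qvel": joint speeds; "joint_efforts": joint torques, N m; "tool_pos": TCP position; "ee_rot": TCP orientation; "contact_force": force on the tool from outside, world axes, zero at the start; "moment": the same for the moment, N m; "width": finger opening in mm; "finger_force": force on a finger pad.
Only numpy, scipy, OpenCV 4.12 (cv2) and the standard library are available. Lean on these libraries where they do the work, as an engineer would, in place of code of your own. Each camera call takes 0.05 s, during which the arm holds its last target. There are 200 camera calls.

### The job

The steamer insert in the saucepan is too hot to touch: take the sprung lifter out of its wooden rest, set its nose on the head of the insert's centre post with the fork beside the head, press the knob gently so that the fork comes out, slide the fork under the head up to the stem and ease off so that the spring clamps the head. Then lift the insert clear of the pan and set it down gently in the middle of the empty cork mat, upright, with the lifter left standing clipped on its post. Keep the fingers off the insert, do not ram it down into the pan, and leave the pan and the other things where they are.

Things in the scene. Friction and masses are not known exactly. Their poses are not given: they have to be found in the camera images.
- lifter: Clip-on lifter, 121 mm tall, 0.16 kg, upright in its rest. This is its sleeve: origin at the centre of the flat polished underside of its nose, z up its axis. Nose disc 32 mm across, 8 mm high; black sleeve 25 mm across up to 76 mm; steel collar 41 mm across at 60 to 65 mm (hangs on the rest by it) with a small square lug on its +x side: the fork points to +x. Spring rod and knob above.
- lifter_knob (a point): Centre of the lifter's black square knob, 28 x 28 x 24 mm, sides along the lifter's x and y; 109 mm above the lifter's origin while not pressed. The knob carries the fork; grip the knob, not the sleeve. Between knob and sleeve 21 mm of rod and spring are free.
- lifter_fork (a point): Point on the lifter's axis in the upper face of its flat fork, 3 mm thick: 1 mm below the nose while not pressed, lower by as much as the knob is pressed. Two tines point to the lifter's +x, ending 6.5 mm in front of the axis; the slot between them is 10 mm wide, open to +x, its bottom 3 mm behind the axis. A shank at x = -12 mm to -15 mm carries it from above.
- lifter_plunger (a joint): How far the knob and fork are pushed down out of the sleeve (m): 0 free, 0.009 fully in against a hard stop. With the nose set down on something the knob starts to give at about 7 N and needs 0.6 N more for each mm (12.4 N at the stop). To pass the 5 mm thick head of the post it must be over 0.004; with the head clamped between nose and fork it reads about 0.004.
- steamer: Steamer insert, aluminium, about 0.33 kg (varies by a quarter): pierced plate 100 mm across with a flared rim 108 mm across, on three feet, with a post in its centre. Origin at the centre of the underside of the feet, z up; plate top at 16.5 mm, rim at 26.5 mm.
- post_foot (a point): Foot of the insert's telescopic steel centre post, in the plate's top: tube 9 mm thick and 15 mm high, in it a stem 6 mm thick with a flat round head 22 mm across and 5 mm thick. The head's top is 31.5 to 55.5 mm above this point, depending on how far the post was left pulled out (not known; stiff, under 40 N does not move it). At least 12 mm of bare stem is below the head.
- pan: Steel saucepan, 1.3 kg, loose, 144 mm across at the rim, 126 mm inside at the bottom, 80 mm high, floor 4 mm thick, two loop handles along its y that reach 90 mm from the centre. Origin at the centre of its underside, z up. The insert stands loosely on its floor.
- pan_mat: Round cork mat under the pan, 159 mm across, 12 mm thick, fixed. Origin at the centre of its underside.
- free_mat: Round cork mat, empty, 159 mm across, 12 mm thick, fixed: the insert goes here. Origin at the centre of its underside.
- rest: Bored wooden block, 74 x 74 x 70 mm with a 90 mm foot, fixed; the lifter hangs in its 36 mm bore by the collar and comes out straight up. Origin at the centre of its underside.
- pepper_mill: Turned pale wooden pepper mill, 58 mm across, 146 mm high; bystander.
- onion: Red onion, 78 mm; bystander.
- lemon: Lemon, 72 x 57 mm; bystander.
- garlic: Garlic bulb, 50 mm; bystander.
- jam: Small jar with orange-brown contents and black lid, 56 mm across, 76 mm high; bystander.
- jam_b: Small jar with dark red contents and black lid, 55 mm across, 72 mm high; bystander.

How it is judged (in metres and radians):
On the way, in this order (a step that is already met when the one before it is completed fails the run):
1. in the pan, the spring clamps the head of the post between nose and fork (value of joint lifter_plunger between 0.0025 and 0.0052 m and horizontal distance between lifter and steamer below 0.008 m and z of lifter in the frame of steamer between 0.044 and 0.076 m and z of steamer in the frame of pan below 0.04 m), for 0.1 s.
2. the insert hangs on the lifter, clear above the pan (value of joint lifter_plunger between 0.0025 and 0.0052 m and horizontal distance between lifter and steamer below 0.008 m and z of lifter in the frame of steamer between 0.044 and 0.076 m and z of steamer in the frame of pan above 0.083 m and contact force between steamer and pan below 0.1 N), for 0.1 s.
At the end, for the whole second after the job is handed in: The insert rests upright (3 degrees) on the empty cork mat, within 22 mm of its middle; the released lifter stands on its post (within 8 degrees and 8 mm of its axis) with the head clamped between nose and fork (plunger 2.5 to 5.2 mm); the pan is on its mat, all at rest (horizontal distance between steamer and free_mat below 0.022 m and z of steamer in the frame of free_mat between 0.009 and 0.015 m and angle between steamer's own z axis and vertical below 0.06 rad and angle between lifter's own z axis and vertical below 0.14 rad and value of joint lifter_plunger between 0.0025 and 0.0052 m and horizontal distance between lifter and steamer below 0.008 m and z of lifter in the frame of steamer between 0.044 and 0.076 m and linear speed of each of steamer, lifter below 0.02 m/s and contact force between the fingers and lifter below 0.1 N and horizontal distance between pan and pan_mat below 0.05 m); the robot touches nothing.
It fails at once if the fingers touch the hot insert (contact force between the fingers and steamer above 0.5 N).
It fails at once if the insert is pressed into the pan with more than 22 N (contact force between steamer and pan above 22 N).
It fails at once if the insert lands on the mat with more than 24 N (contact force between steamer and free_mat above 24 N).
It fails at once if the pan is pushed more than 30 mm away (distance of pan from where it was at the start of the episode above 0.03 m).
It fails at once if a bystander is moved more than 30 mm (distance of any of pepper_mill, onion, lemon, garlic, jam, jam_b from where it was at the start of the episode above 0.03 m).
It also fails if it takes over 54 s, if anything falls off the work surface, if the arm or the gripper's body presses on something with over 40 N, if the wrist force passes 120 N, or if a joint passes its speed limit or range.

## Working session

There is one attempt and no reset: what is moved stays moved. The work goes in short steps, Python scripts to look and compute and a tool call to move; the robot and the scene stay as the last step left them, time stands still between calls to the robot, and variables do not carry over. Pictures are saved under pics/ and viewed, at most 10 in all, crops included, and the job is handed in when it is done.

Besides the shell and the picture viewer there is one more tool, called after "Call:" in YAML: its name, and indented under it one key for each argument. apply_moves: Moves the arm, as the interface text tells. Its arguments: {"type":"object","properties":{"deltas":{"type":"array","items":{"type":"number"}},"hand":{"type":"number"}},"required":["deltas"]}

```bash
mkdir -p pics; cat > h.py <<'E'
from rig import env
import numpy as np, cv2
def snap(cam,name,crop=None,scale=1):
    im=env.snapshot(cam)[:,:,::-1]
    cv2.imwrite(f'pics/{name}_raw.png',im)
    if crop: x0,y0,x1,y1=crop; im=im[y0:y1,x0:x1]
    im=cv2.resize(im,None,fx=scale,fy=scale,interpolation=cv2.INTER_CUBIC)
    cv2.imwrite(f'pics/{name}.png',im)
def ray(cam,u,v):
    c=env.camera_info(cam); R=np.array(c['R']);t=np.array(c['t'])
    d=np.array([(u-c['cx'])/c['fx'],(v-c['cy'])/c['fy']]); s=d.copy()
    for _ in range(20): s=d/(1+c['k1']*(s@s))
    return -R.T@t, R.T@np.array([s[0],s[1],1])
def atz(cam,u,v,z):
    o,d=ray(cam,u,v); return o+d*(z-o[2])/d[2]
def proj(cam,X):
    c=env.camera_info(cam); p=np.array(c['R'])@np.array(X,float)+np.array(c['t'])
    s=p[:2]/p[2]; s=s*(1+c['k1']*(s@s)); return s*[c['fx'],c['fy']]+[c['cx'],c['cy']]
def tri(u1,v1,u2,v2):
    o1,d1=ray('top',u1,v1);o2,d2=ray('side',u2,v2)
    a=np.linalg.lstsq(np.c_[d1,-d2],o2-o1,rcond=None)[0]
    p,q=o1+a[0]*d1,o2+a[1]*d2
    return (p+q)/2,np.linalg.norm(p-q)
E
python3 - <<'E'
from h import *
snap('top','t0',None,1.25);snap('side','s0',None,1.25)
for c in('top','side'):
    i=env.camera_info(c);print(c,i['fx'],i['cx'],i['cy'],i['k1'],-np.array(i['R']).T@np.array(i['t']));print(np.round(i['R'],3))
s=env.observe();print(s)
E
```

```text
top 364.4195431992047 321.0495372365979 206.42908942723506 -0.08541339275131624 [ 513.16371754  -39.81620515 1116.01896029]
[[ 0.001 -1.    -0.018]
 [-0.997  0.001 -0.072]
 [ 0.072  0.018 -0.997]]
side 389.5621894199238 309.4719438033871 199.76279924787127 -0.03845743228563684 [352.76124261 645.12532478 572.67464968]
[[-0.943 -0.333  0.022]
 [-0.198  0.504 -0.841]
 [ 0.269 -0.797 -0.541]]
{'clock': 0.1, 'joints': array([ 1.13759532e+00,  3.53574271e-01,  1.63402401e+00, -5.06281116e-06,
        1.15520972e+00, -2.40915468e-03]), 'qvel': array([-8.08129955e-04, -2.17423939e-03, -2.60695859e-03, -6.69113808e-04,
        6.12452925e-06, -5.83918370e-04]), 'joint_efforts': array([-5.06989618e-04, -6.06351542e+01, -3.42815709e+01, -2.39701503e-04,
        4.06358638e-03,  4.86945601e-05]), 'tool_pos': array([260.82890181, 567.52268181, 230.65494202]), 'ee_rot': array([ 2.13733181e-01,  9.76891887e-01, -5.93813933e-04, -1.29049111e-04]), 'contact_force': array([-0.8222911 , -0.58962541,  0.07926697]), 'moment': array([ 0.01040374,  0.02117488, -0.04473663]), 'finger_force': 0.0, 'width': 85.08053531079987}
```

View pics/t0.png

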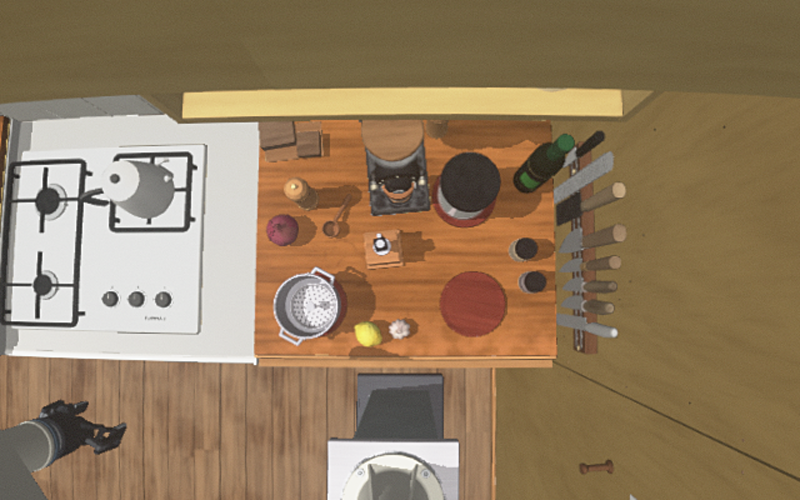

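View pics/s0.png

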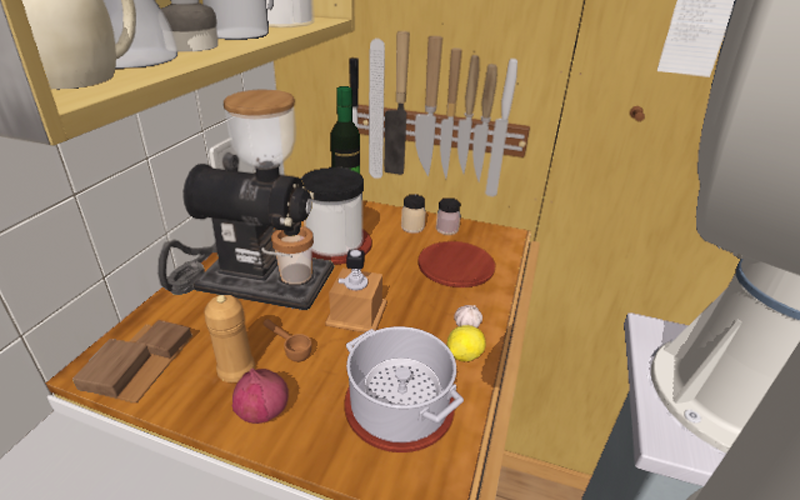

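The top view shows the lifter at about (381,244), the pan at (307,306) and the free mat at (473,303). In the side view the knob is at (356,257) and the post head at (403,373). I'll enlarge these.

```bash
python3 - <<'E'
from h import *
t=cv2.imread('pics/t0_raw.png');s=cv2.imread('pics/s0_raw.png')
def c(im,x,y,w,h,k): return cv2.resize(im[y:y+h,x:x+w],None,fx=k,fy=k,interpolation=cv2.INTER_CUBIC)
# each panel 400x300
a=c(t,285,180,50,37.5.__int__(),8)[:296]; b=c(t,213,210,66,74,6)
a=c(t,285,178,50,37,8); b=c(t,212,212,80,60,5)
d=c(s,255,190,57,75,4); d=c(s,250,192,80,60,5); e=c(s,268,255,100,100,3)
o=np.zeros((600,800,3),np.uint8)
for im,(x,y) in zip((a,b,d,e),((0,0),(400,0),(0,300),(400,300))): o[y:y+im.shape[0],x:x+im.shape[1]]=im[:600-y]
cv2.imwrite('pics/c0.png',o)
E
```

```text
(no output)
```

View pics/c0.png

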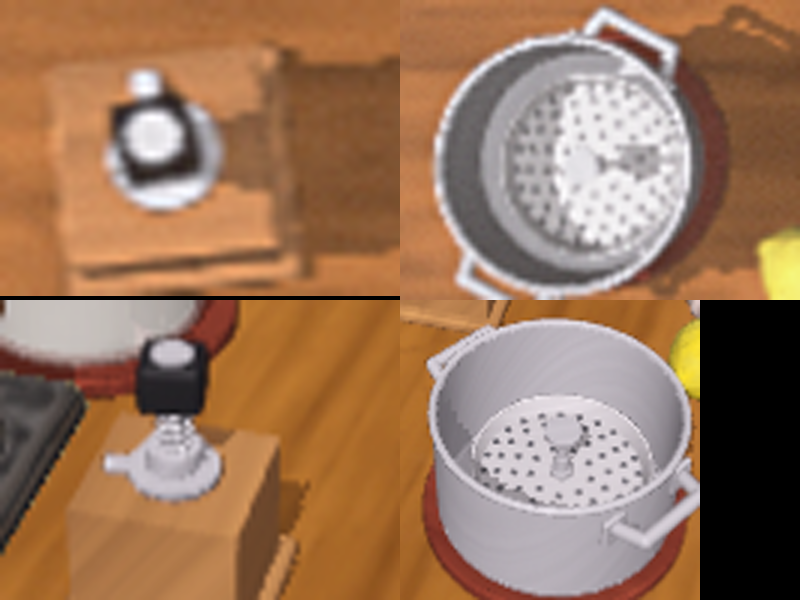

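```bash
python3 - <<'E'
from h import *
f=lambda *a:print(*[np.round(x,1) for x in a])
f('captop',*tri(304.4,194.9,284.6,202.2), atz('top',304.4,194.9,131))
f('lug',*tri(303.1,188.4,272.6,224.6),atz('top',303.1,188.4,73),atz('side',272.6,224.6,73))
f('collar',atz('top',305.4,197,75),atz('side',284.6,225.5,75))
f('head',*tri(249,244.6,323.3,297.8))
f('mat',atz('top',473/1.25,303.3/1.25,12),atz('side',457/1.25,263/1.25,12))
# pan rim from top panel: left 437 right 700; top 33 bottom 292 -> centre
f('pan rim',atz('top',212+(568-400)/5,212+162/5,92))
f('insert rim',atz('top',212+(595-400)/5,212+163/5,42.5))
# segment free mat
im=cv2.imread('pics/t0_raw.png')
def seg(im,x0,y0,x1,y1):
    h=cv2.cvtColor(im,cv2.COLOR_BGR2HSV)[y0:y1,x0:x1]
    m=((h[...,0]<8)|(h[...,0]>172))&(h[...,1]>120)
    n,l,s,c=cv2.connectedComponentsWithStats(m.astype(np.uint8));k=1+s[1:,4].argmax();return s[k],c[k]+[x0,y0]
s,c=seg(im,340,205,415,275);print(s,c);f(atz('top',*c,12))
for n in (-1,):
  pass
print(env.observe()['clock'])
E
```

```text
Traceback (most recent call last):
numpy._core._exceptions._UFuncNoLoopError: ufunc 'multiply' did not contain a loop with signature matching types (dtype('<U6'), dtype('float64')) -> None
```

```bash
python3 - <<'E'
from h import *
np.set_printoptions(precision=1,suppress=True)
f=print
f('captop',*tri(304.4,194.9,284.6,202.2), atz('top',304.4,194.9,131))
f('lug',*tri(303.1,188.4,272.6,224.6),atz('top',303.1,188.4,73),atz('side',272.6,224.6,73))
f('collar',atz('top',305.4,197,75),atz('side',284.6,225.5,75))
f('head',*tri(249,244.6,323.3,297.8))
f('pan rim',atz('top',212+(568-400)/5,212+162/5,92))
f('insert rim',atz('top',212+(595-400)/5,212+163/5,42.5))
im=cv2.imread('pics/t0_raw.png')
h=cv2.cvtColor(im,cv2.COLOR_BGR2HSV)[205:275,340:415]
m=((h[...,0]<8)|(h[...,0]>172))&(h[...,1]>120)
n,l,s,c=cv2.connectedComponentsWithStats(m.astype(np.uint8));k=1+s[1:,4].argmax();c=c[k]+[340,205]
f(s[k],c,atz('top',*c,12),atz('side',457/1.25,263/1.25,12))
E
```

```text
captop [616.   23.5 131.8] 1.4079740218560048 [615.4  23.4 131. ]
lug [641.2  31.2  72.9] 1.9372689374220522 [640.2  30.9  73. ] [642.1  31.6  73. ]
collar [615.1  24.   75. ] [615.8  27.7  75. ]
head [477.8 187.2  66.8] 0.6575769133400206
pan rim [479.5 191.5  92. ]
insert rim [477.3 186.5  42.5]
[  12   12   52   52 2099] [377.7 242.9] [ 482.2 -190.9   12. ] [ 480.4 -185.3   12. ]
```

```bash
python3 - <<'E'
from h import *
np.set_printoptions(precision=0,suppress=True)
print(atz('top',318,172,20),atz('top',318,164,100),atz('top',318,145,200),atz('top',318,93,400))
E
```

```text
[697. -11.  20.] [706. -13. 100.] [737. -15. 200.] [796. -20. 400.]
```

Call:
apply_moves:
  deltas: [0.3,-0.4,0,0.03,0.58,-0.88,0,0.033,0.58,-0.88,0,0.033,0.58,-0.88,0,0.033,0.58,-0.88,0,0.033,0.58,-0.88,0,0.033,0.58,-0.88,0,0.033,0.58,-0.88,0,0.033,0.58,-0.88,0,0.033,0.58,-0.88,0,0.033,0.58,-0.88,0,0.033,0.58,-0.88,0,0.033]
  hand: 1

```text
clock: 1.1
tool_pos: [461.8, 264.0, 231.1]
ee_rot: [0.018, 1.0, -0.0, -0.0]
contact_force: [0.1, 0.3, -0.3]
width: 85.3
finger_force: 0.0
```

Call:
apply_moves:
  deltas: [0.58,-0.88,0,0.03,0.58,-0.88,0,0.03,0.58,-0.88,0,0.03,0.58,-0.88,0,0.03,0.58,-0.88,0,0.03,0.58,-0.88,0,0.03,0.58,-0.88,0,0.03,0.4,-0.6,0,0.03,0.2,-0.3,0,0.03,0,0,0,0,0,0,0,0]

```text
clock: 2.02
tool_pos: [600.9, 53.5, 230.8]
ee_rot: [-0.115, 0.993, 0.0, -0.001]
contact_force: [-1.0, 0.7, 0.0]
width: 85.1
finger_force: 0.0
```

```bash
python3 - <<'E'
from h import *
s=env.observe();print(s['tool_pos'],s['ee_rot'],s['joints'])
q=s['ee_rot'];print('psi',np.arctan2(q[1]**2-q[0]**2,2*q[0]*q[1]))
E
```

```text
[600.88150798  53.45911063 230.7697901 ] [-1.14748270e-01  9.93394455e-01  1.57416159e-04 -5.17171810e-04] [ 8.60858792e-02  3.20509754e-01  1.68138399e+00  3.13326594e-04
  1.14074194e+00 -1.71484445e+00]
psi 1.8007995451296055
```

Call:
apply_moves:
  deltas: [0.25,-0.5,0,0,0.237,-0.473,-0.2,0,0,0,-0.6,0,0,0,-0.7,0,0,0,-0.7,0,0,0,-0.7,0,0,0,-0.6,0,0,0,-0.4,0,0,0,-0.3,0,0,0,-0.05,0,0,0,0,0,0,0,0,0]

```text
clock: 3.02
tool_pos: [616.4, 24.6, 104.6]
ee_rot: [-0.116, 0.993, -0.0, 0.001]
contact_force: [0.6, 0.2, 0.3]
width: 85.1
finger_force: 0.0
```

```bash
python3 - <<'E'
from h import *
snap('side','s1',(240,140,340,240),4)
im=cv2.imread('pics/s1.png')
snap('top','t1',(270,160,340,230),4)
b=cv2.imread('pics/t1.png');o=np.zeros((400,680,3),np.uint8);o[:,:400]=im;o[:280,400:]=b;cv2.imwrite('pics/c1.png',o)
E
```

```text
(no output)
```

View pics/c1.png

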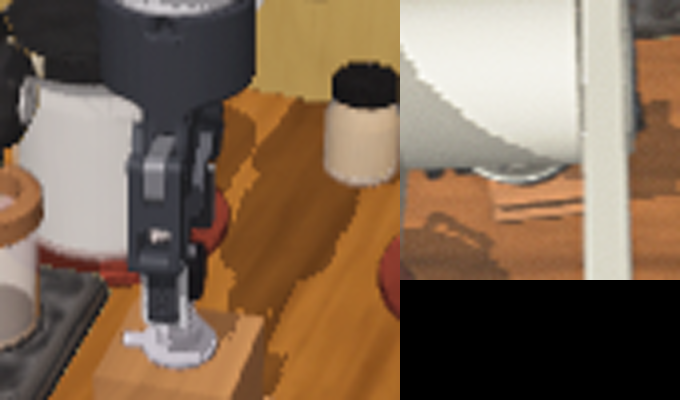

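The fingers straddle the knob at about (175,290), with their tips above the collar. Closing.

Call:
apply_moves:
  deltas: [0,0,0,0,0,0,0,0,0,0,0,0,0,0,0,0,0,0,0,0,0,0,0,0,0,0,0,0,0,0,0,0]
  hand: 0

```text
clock: 3.78
tool_pos: [615.9, 24.4, 104.1]
ee_rot: [-0.116, 0.993, -0.0, 0.0]
contact_force: [-1.2, -2.0, 4.5]
width: 27.0
finger_force: 61.6
```

Call:
apply_moves:
  deltas: [0,0,0.1,0,0,0,0.3,0,0,0,0.5,0,0,0,0.6,0,0,0,0.6,0,0,0,0.6,0,0,0,0.6,0,0,0,0.6,0,0,0,0.4,0,0,0,0.3,0,0,0,0.1,0,0,0,0,0]

```text
clock: 4.78
tool_pos: [616.0, 24.6, 245.2]
ee_rot: [-0.116, 0.993, -0.0, 0.0]
contact_force: [0.6, 0.3, -1.1]
width: 26.9
finger_force: 61.1
```

```bash
python3 - <<'E'
from h import *
snap('side','s2',(240,80,340,230),4)
E
```

```text
(no output)
```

View pics/s2.png

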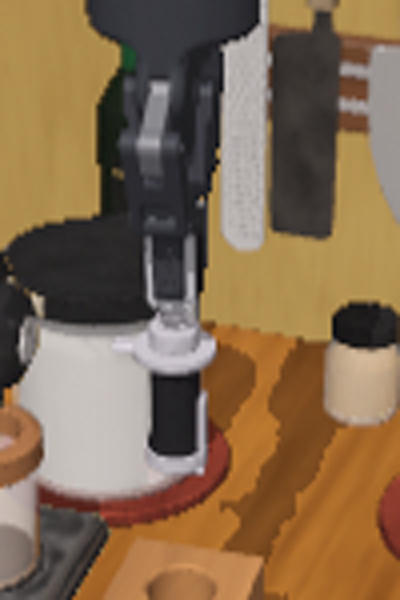

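The lifter hangs upright in the grip, fork shank to −x, nose at about (178,467) in the crop. Now to the pan, with the fork turned to point away from the side camera.

Call:
apply_moves:
  deltas: [-0.2,0.25,0,-0.06,-0.4,0.5,0,-0.11,-0.45,0.57,0,-0.12,-0.45,0.57,0,-0.12,-0.45,0.57,0,-0.12,-0.45,0.57,0,-0.12,-0.45,0.57,0,-0.12,-0.45,0.57,0,-0.12,-0.45,0.57,0,-0.12,-0.45,0.57,0,-0.12,-0.4,0.5,0,-0.12,-0.18,0.25,0,-0.12]

```text
clock: 5.83
tool_pos: [470.3, 207.4, 243.5]
ee_rot: [0.541, 0.841, -0.001, -0.001]
contact_force: [0.3, -0.0, -2.1]
width: 27.1
finger_force: 61.2
```

Call:
apply_moves:
  deltas: [0,0.1,-0.1,-0.11,0,0,-0.4,-0.074,0,0,-0.5,0,0,0,-0.4,0,0,0,-0.2,0,0,0,0,0,0,0,0,0,0,0,0,0]

```text
clock: 6.5
tool_pos: [472.7, 209.4, 197.2]
ee_rot: [0.614, 0.789, 0.0, 0.0]
contact_force: [-0.1, -0.6, -0.1]
width: 27.1
finger_force: 61.0
```

```bash
python3 - <<'E'
from h import *
np.set_printoptions(precision=2,suppress=True)
s=env.observe();q=s['ee_rot'];print(s['tool_pos'],q,'lifter yaw',np.arctan2(q[1]**2-q[0]**2,2*q[0]*q[1])-np.pi/2,s['joints'])
p=s['tool_pos']
print('pred nose',proj('side',p-[0,0,94]),'head',proj('side',[477.8,187.2,66.8]))
snap('side','s3',(268,180,388,330),4)
E
```

```text
[472.72 209.38 197.15] [0.61 0.79 0.   0.  ] lifter yaw -1.3218443767987007 [ 0.41  0.22  1.9  -0.    1.02  0.17]
pred nose [322.84 292.55] head [323.11 297.8 ]
```

View pics/s3.png

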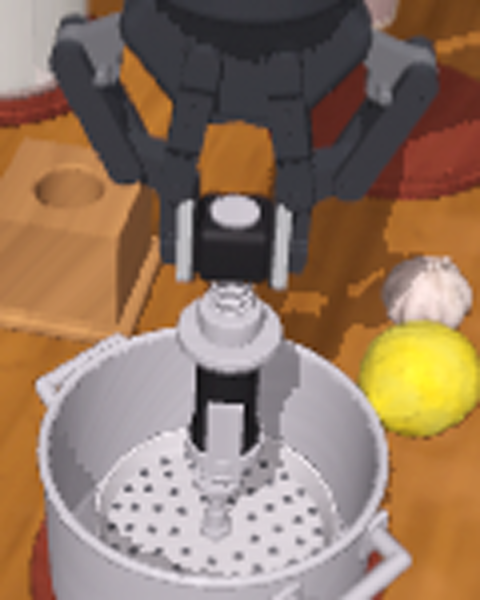

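The nose hangs just in front of and above the post. Sleeve column is about 226/4, stem about 215/4 lower down. I'll measure the lateral alignment numerically.

```bash
python3 - <<'E'
from h import *
np.set_printoptions(precision=2,suppress=True,linewidth=200)
s=env.observe();p=s['tool_pos']
g3=cv2.cvtColor(cv2.imread('pics/s3_raw.png'),cv2.COLOR_BGR2GRAY).astype(int)
g0=cv2.cvtColor(cv2.imread('pics/s0_raw.png'),cv2.COLOR_BGR2GRAY).astype(int)
print('sleeve cols 312..338')
for r in range(274,290,3): print(r,g3[r,312:339])
for z in (20,40): print('axis pred at +z',z,proj('side',p-[0,0,94-z]))
print('s0 head cols 310..338')
for r in range(290,318): print(r,g0[r,310:338])
for z in (66.8,60,45,33): print('post',z,proj('side',[477.8,187.2,z]))
E
```

```text
sleeve cols 312..338
274 [183 182 183 184 184  27  29  32  34  34  36  34  35  34  26  34  33  32  23  29  62 130 129 129 128 128 128]
277 [183 185 186 186 183  29  30  33  33  35  38  36  36  37  35  35  33  34  30  34  86 131 130 130 129 130 128]
280 [184 184 187 188 153  29  31  43 123  82  83  81  35  37  36  35  33  32  29  38 107 129 129 128 128 127 133]
283 [187 187 185 182  85  29  35  90 184 183 184 184 185 187 188 187 157  25  30  45 129 130 130 129 129 134 181]
286 [183 184 172  93  28  30  36  91 184 183 184 183 183 186 187 185 151  32  28  26  62 159 130 129 128 135 183]
289 [221 222 213 129  32  33  44 123 183 183 183 183 184 186 187 184 113  33  29  34 101 192 159 147 117 128 139]
axis pred at +z 20 [323.28 283.61]
axis pred at +z 40 [323.81 274.44]
s0 head cols 310..338
290 [216 215 217 218 219 218 219 220 220 222 224 225 227 226 226 225 223 223 222 221 220 220 219 218 216 212 223 199]
291 [215 215 217 218 221 222 223 225 225 225 225 225 224 224 223 223 222 222 221 220 219 217 214 212 211 210 209 206]
292 [219 221 221 222 223 202 220 218 217 217 198 178 200 220 219 21
[... 2398 characters left out ...]
208 169 123]
313 [166 149 172 209 210 209 209 207 168 176 193 198 198 178 165 183 213 213 213 213 208 185 205 211 211 211 210 196]
314 [209 209 209 209 209 210 210 211 211 201 188 182 180 182 199 211 211 211 211 209 184 105 134 212 213 213 214 214]
315 [209 210 210 211 211 211 212 212 212 211 210 192 193 210 210 211 211 211 212 211 187 157 181 214 214 213 211 213]
316 [212 213 212 207 203 206 210 210 209 211 211 211 211 211 212 212 213 213 213 213 213 212 212 212 211 202 185 207]
317 [210 210 208 162 103 167 211 211 211 211 212 211 211 212 213 212 209 204 206 211 211 211 211 211 207 136 117 172]
post 66.8 [323.11 297.8 ]
post 60 [322.95 300.53]
post 45 [322.59 306.47]
post 33 [322.32 311.11]
```

```bash
python3 - <<'E'
from h import *
np.set_printoptions(precision=2,suppress=True)
s=env.observe();p=s['tool_pos'];q=s['ee_rot']
yaw=np.arctan2(q[1]**2-q[0]**2,2*q[0]*q[1])-np.pi/2
for u,v in((249,244.6),(249.2,244.6),(249,244.9)): print(tri(u,v,322.1,298.3))
P=tri(249,244.6,322.1,298.3)[0]
# lifter axis point near sleeve: ray through (324.2,277)&(323.6,284) intersect plane through TCP perpendicular to view
d=np.array([np.cos(yaw),np.sin(yaw)]);n=np.array([-d[1],d[0]])
def lat(u,v,X):
    # lateral coordinate along n of the ray where it reaches same along-d as X
    o,r=ray('side',u,v);t=((X[:2]-o[:2])@d)/(r[:2]@d);pt=o+t*r;return pt[:2]@n,pt[2]
for u,v in((324.35,274),(324.2,277),(323.6,283)): print('lifter lat',lat(u,v,p),'tcp lat',p[:2]@n)
for u,v in((322.1,298.3),(321.5,306),(321.2,310)): print('post lat',lat(u,v,P))
print('along gap',(P[:2]-p[:2])@d,'n',n,'d',d)
E
```

```text
(array([478.73, 187.68,  65.59]), np.float64(1.3331775229305203))
(array([478.78, 187.22,  65.1 ]), np.float64(1.4738552529302769))
(array([478.28, 187.73,  65.76]), np.float64(2.173600282887134))
lifter lat (np.float64(509.0468950487507), np.float64(144.38538653554377)) tcp lat 509.84820840029846
lifter lat (np.float64(509.00578029769554), np.float64(137.94180913752695)) tcp lat 509.84820840029846
lifter lat (np.float64(509.400123372595), np.float64(124.77124109611691)) tcp lat 509.84820840029846
post lat (np.float64(510.87581390085774), np.float64(65.60375731794596))
post lat (np.float64(511.15470946729215), np.float64(46.21252463456756))
post lat (np.float64(511.2820696723405), np.float64(35.89078506209785))
along gap 22.55379201737923 n [0.97 0.25] d [ 0.25 -0.97]
```

Call:
apply_moves:
  deltas: [0.078,-0.065,0,0,0,0,-0.2,0,0,0,-0.3,0,0,0,-0.2,0,0,0,-0.15,0,0,0,0,0,0,0,0,0,0,0,0,0]

```text
clock: 7.22
tool_pos: [474.8, 207.4, 171.3]
ee_rot: [0.614, 0.789, 0.0, -0.0]
contact_force: [0.0, 0.4, -0.5]
width: 26.9
finger_force: 61.0
```

```bash
python3 - <<'E'
from h import *
s=env.observe();print(s['tool_pos'],s['contact_force'])
snap('side','s4',(290,255,350,325),8)
a=cv2.imread('pics/s4.png')
snap('top','t4',(228,225,268,265),7)
o=np.zeros((560,770,3),np.uint8);o[:,:480]=a;o[:280,485:765]=cv2.imread('pics/t4.png');cv2.imwrite('pics/c4.png',o)
g=cv2.cvtColor(cv2.imread('pics/s4_raw.png'),cv2.COLOR_BGR2GRAY).astype(int)
np.set_printoptions(linewidth=200)
for r in range(284,314,2): print(r,g[r,310:338])
E
```

```text
[474.81313942 207.43449806 171.32012368] [ 0.00693057  0.43525441 -0.54388472]
284 [183 186 186 184 182 150  27  30  36  47  62  62  81  84  79  80  74  72  42  36  46 132 132 132 131 130 130 129]
286 [186 183 182 183 170 137  27  30  34  34  35  36  37  35  35  35  33  33  32  30  63 131 131 130 130 130 128 128]
288 [232 223 216 224 224 142  29  31  33  35  36  36  37  36  35  35  33  33  31  32  79 165 157 136 128 128 127 127]
290 [219 218 220 221 220 140  28  32  33  35  36  37  36  36  34  35  34  33  30  31  74 152 150 150 148 158 225 202]
292 [222 224 224 225 224 108  29  41 129 195 195 194 194 198 201 199 197  80  30  36  96 146 145 144 154 214 214 213]
294 [214 213 212 211 147  25  31  42 121 184 183 183 183 184 186 186 183  75  28  37 100 153 151 147 145 154 213 213]
296 [210 212 212 203  29  27  31  52 157 184 183 183 183 184 185 186 182  29  29  24  50 142 151  65 104 213 213 212]
298 [110 192 211 203  39  31  31  51 154 183 183 183 183 184 185 186 182  27  29  28  66 171 153 153 153 162 213 209]
300 [211 210 209 149 125  32  35  53 156 183 183 182 183 185 186 184 151  26  31  30  83 198 153 150  89 111 172 214]
302 [187 104 164 176 155 199 133  68 183 183 183 183 184 185 186 184 149  37  56 139 189 131 156 157 156 166 214 214]
304 [212 212 212 211 188 169 175 192 184 183 183 183 184 186 186 185 179 205 170 161 141 146 155 155 163 213 214 212]
306 [212 211 209 189 209 211 183 180 183 184 187 189 189 185 181 185 180 168 159 152 155 156 156 161 162 112 175 216]
308 [213 212 191 144 167 214 213 189 184 183 182 179 181 182 180 187 196 156 156 156 164 172 216 217 216 216 216 216]
310 [213 211 212 214 214 214 215 214 188 173 173 138 151 172 159 150 153 164 171 210 154 195 215 215 214 215 214 213]
312 [189 107 144 214 213 214 214 211 163 196 196 197 194 200 194 176 214 214 215 215 216 214 217 217 215 212 171 126]
```

View pics/c4.png

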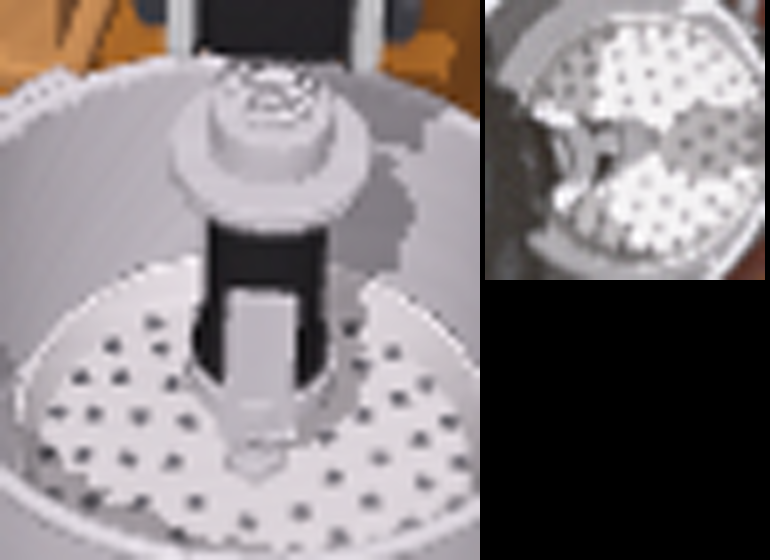

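The shank hides the head. Shank is centred at about col 322.0 and the post axis at about 322.1, so they are nearly aligned. I'll work out the residual.

```bash
python3 - <<'E'
from h import *
np.set_printoptions(precision=2,suppress=True)
s=env.observe();p=s['tool_pos'];q=s['ee_rot']
yaw=np.arctan2(q[1]**2-q[0]**2,2*q[0]*q[1])-np.pi/2
P=tri(248.6,244.2,322.1,298.3)[0];print(P)
d=np.array([np.cos(yaw),np.sin(yaw)]);n=np.array([-d[1],d[0]])
def lat(u,v,a):
    o,r=ray('side',u,v);t=(a-o[:2]@d)/(r[:2]@d);pt=o+t*r;return pt[:2]@n,pt[2]
pd=p[:2]@d
print('sleeve',lat(322.65,288,pd),'shank',lat(322.0,296,pd-15),lat(321.9,300,pd-15),'tcp',p[:2]@n)
P2=P[:2]@d
print('post',[lat(*x,P2) for x in((322.1,298.3),(321.5,306),(321.2,310),(321.6,312))],'gap',P2-pd)
print('shank bottom',lat(321.8,309.5,pd-15),'collar top ctr row')
E
```

```text
[479.22 188.52  66.35]
sleeve (np.float64(510.52241880635245), np.float64(110.96186083213064)) shank (np.float64(510.5113692538695), np.float64(108.30922093560764)) (np.float64(510.3073240300868), np.float64(99.18037240601234)) tcp 511.4657936370652
post [(np.float64(510.8681088669694), np.float64(66.34632295828999)), (np.float64(511.1465953543652), np.float64(46.983520823241065)), (np.float64(511.27376873789586), np.float64(36.67691293665655)), (np.float64(510.3620492789669), np.float64(31.579314869402083))] gap 19.392255856486713
shank bottom (np.float64(509.5830507341364), np.float64(76.91058520018674)) collar top ctr row
```

Call:
apply_moves:
  deltas: [0.006,0.029,0,0,0,0,-0.07,0,0,0,-0.07,0,0,0,-0.06,0,0,0,0,0,0,0,0,0]

```text
clock: 7.82
tool_pos: [474.8, 208.2, 165.1]
ee_rot: [0.614, 0.789, -0.0, -0.0]
contact_force: [-0.1, 0.3, -1.8]
width: 26.9
finger_force: 61.0
```

Call:
apply_moves:
  deltas: [0,0,-0.033,0,0,0,-0.033,0,0,0,0,0,0,0,0,0]

```text
clock: 8.15
tool_pos: [474.9, 208.2, 163.2]
ee_rot: [0.614, 0.789, -0.0, -0.0]
contact_force: [-0.6, -0.1, -1.8]
width: 27.0
finger_force: 61.0
```

Call:
apply_moves:
  deltas: [0,0,-0.033,0,0,0,-0.033,0,0,0,0,0,0,0,0,0]

```text
clock: 8.48
tool_pos: [475.3, 208.5, 161.9]
ee_rot: [0.614, 0.789, 0.0, 0.0]
contact_force: [-2.3, 0.5, 4.7]
width: 27.2
finger_force: 61.9
```

Call:
apply_moves:
  deltas: [0,0,-0.025,0,0,0,0,0,0,0,0,0]

```text
clock: 8.73
tool_pos: [475.3, 208.5, 161.2]
ee_rot: [0.614, 0.789, 0.0, 0.0]
contact_force: [-0.6, 0.8, 6.2]
width: 27.3
finger_force: 61.9
```

Call:
apply_moves:
  deltas: [0,0,-0.02,0,0,0,0,0,0,0,0,0]

```text
clock: 8.98
tool_pos: [475.3, 208.5, 160.6]
ee_rot: [0.614, 0.789, 0.0, 0.0]
contact_force: [-1.9, 0.7, 5.7]
width: 27.2
finger_force: 61.9
```

Call:
apply_moves:
  deltas: [0,0,-0.04,0,0,0,-0.04,0,0,0,-0.04,0,0,0,-0.04,0,0,0,0,0,0,0,0,0]

```text
clock: 9.48
tool_pos: [475.3, 208.5, 156.1]
ee_rot: [0.614, 0.789, 0.001, 0.0]
contact_force: [-2.1, 0.6, 8.9]
width: 26.7
finger_force: 62.3
```

Call:
apply_moves:
  deltas: [0,0,-0.02,0,0.0062,-0.024,0,0,0.0124,-0.0485,0,0,0.0124,-0.0485,0,0,0.0124,-0.0485,0,0,0.0124,-0.0485,0,0,0.0124,-0.0485,0,0,0.0124,-0.0485,0,0,0,0,0,0,0,0,0,0]

```text
clock: 10.32
tool_pos: [478.7, 199.9, 156.0]
ee_rot: [0.614, 0.789, 0.002, 0.0]
contact_force: [-2.2, 2.5, 9.7]
width: 27.0
finger_force: 62.4
```

Call:
apply_moves:
  deltas: [0.0124,-0.0485,0,0,0.0124,-0.0485,0,0,0.0124,-0.0485,0,0,0,0,0,0,0,0,0,0]

```text
clock: 10.73
tool_pos: [479.8, 195.6, 156.0]
ee_rot: [0.614, 0.789, 0.002, 0.0]
contact_force: [-1.1, 3.2, 9.4]
width: 27.0
finger_force: 62.4
```

```bash
python3 - <<'E'
from h import *
np.set_printoptions(precision=2,suppress=True,linewidth=200)
s=env.observe();p=s['tool_pos'];q=s['ee_rot'];print(p,q,s['moment'])
snap('side','s5',(290,250,350,325),8)
g=cv2.cvtColor(cv2.imread('pics/s5_raw.png'),cv2.COLOR_BGR2GRAY).astype(int)
for r in range(278,316,2): print(r,g[r,308:336])
yaw=np.arctan2(q[1]**2-q[0]**2,2*q[0]*q[1])-np.pi/2;print(yaw)
E
```

```text
[479.82 195.55 155.96] [0.61 0.79 0.   0.  ] [0.79 0.18 0.08]
278 [179 180 179 177 154 170 177 193 201 200 200 200 200 200 200 200 200 200 200 200 200 198 200 197 156 121 127 128]
280 [178 180 182 183 183 183 183 120 183 187 187 190 193 203 209 204 203 201 191 185 182 170 162 124 129 129 129 127]
282 [179 182 182 181 185 187 152  27  35  63  66  86  92 104 120 114 104  88  85  76  43  66 131 129 129 128 128 127]
284 [181 180 183 186 185 183 147  28  30  34  34  35  35  36  36  34  35  32  33  31  30  62 131 132 132 131 131 130]
286 [180 184 185 183 182 182 152  28  31  33  34  36  36  37  35  36  34  32  33  30  34  86 132 131 131 130 130 129]
288 [195 218 234 226 216 221 149  29  32  34  34  36  36  36  36  35  35  33  33  29  45 130 166 178 150 132 135 184]
290 [216 217 219 219 220 219 141  29  33  32  35  35  35  36  36  35  34  34  31  29  44 128 153 153 150 160 221 221]
292 [217 220 222 223 224 223  32  31  37  90 163 128 128 126  85  86  85  81  32  30  43 122 147 145 153 214 214 214]
294 [217 197 213 213 207  88  27  29  50 156 185 185 185 185 186 188 188 188  32  29  29  75 1
[... 523 characters left out ...]
0 188 187 180 184 185 188 189 190 186 181 185 178 167 157 150 155 163 214 214 212 212 212]
306 [166 212 212 211 209 188 209 209 193 184 183 179 184 182 180 185 184 154 118 155 160 168 214 214 214 210 163 138]
308 [212 212 212 212 191 143 167 212 197 184 184 184 184 185 186 187 185 177 156 169 215 211 164 172 216 216 216 215]
310 [212 213 212 210 212 212 212 213 205 200 180 172 180 193 201 181 183 142 156 170 214 213 195 195 214 214 214 214]
312 [215 214 189 106 144 213 214 213 212 210 162 195 195 196 194 200 197 176 214 214 214 215 215 214 216 216 215 211]
314 [212 212 212 211 211 211 211 213 212 212 211 192 192 184 182 185 202 214 213 213 213 211 187 107 137 214 215 216]
-1.3223361675130871
```

View pics/s5.png

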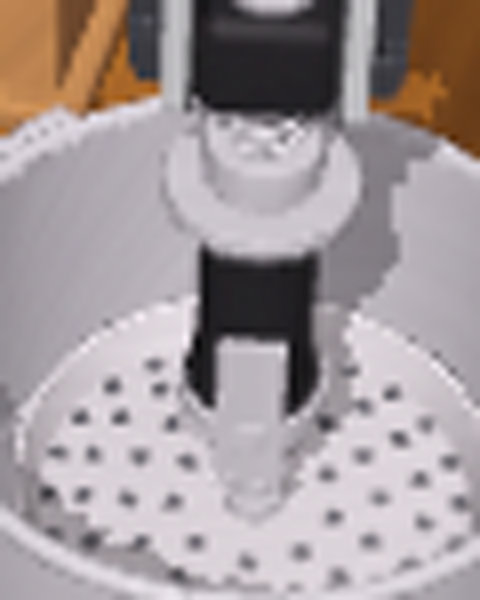

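The shank and fork now sit in line over the post foot at about (250,500), and the insert has not shifted. Lateral check follows.

```bash
python3 - <<'E'
from h import *
np.set_printoptions(precision=2,suppress=True)
p=env.observe()['tool_pos'];yaw=-1.3223
d=np.array([np.cos(yaw),np.sin(yaw)]);n=np.array([-d[1],d[0]])
def lat(u,v,a):
    o,r=ray('side',u,v);t=(a-o[:2]@d)/(r[:2]@d);pt=o+t*r;return pt[:2]@n,pt[2]
pd=p[:2]@d
print('sleeve',lat(321.6,286,pd),lat(321.4,290,pd),'shank',lat(321.0,296,pd-15),lat(321.0,298,pd-15),'tcp',p[:2]@n)
P2=np.array([479.2,188.5])@d
print('post',[lat(*x,P2) for x in((322.1,298.3),(321.5,306),(321.2,310),(321.6,312))],'gap',P2-pd)
E
```

```text
sleeve (np.float64(512.6873925721834), np.float64(102.46008952823905)) (np.float64(512.6555068268578), np.float64(93.11894284977365)) shank (np.float64(512.3843417033587), np.float64(94.66280827964181)) (np.float64(512.2041236369295), np.float64(89.99296599545232)) tcp 513.1634232229931
post [(np.float64(510.8344147673872), np.float64(66.33369410216426)), (np.float64(511.11291140658864), np.float64(46.97024691902902)), (np.float64(511.2400894831568), np.float64(36.66330331059646)), (np.float64(510.3283371713612), np.float64(31.566122050358672))] gap 6.677021709363586
```

Call:
apply_moves:
  deltas: [-0.024,-0.006,0,0,-0.02,-0.006,0,0,0.01,-0.045,0,0,0.01,-0.045,0,0,0,0,0,0]

```text
clock: 11.2
tool_pos: [479.5, 192.6, 156.1]
ee_rot: [0.614, 0.789, 0.002, 0.001]
contact_force: [0.5, 3.5, 9.7]
width: 27.2
finger_force: 62.3
```

Call:
apply_moves:
  deltas: [0.01,-0.045,0,0,0.01,-0.045,0,0,0,0,0,0,0,0,0,0]

```text
clock: 11.53
tool_pos: [479.9, 190.1, 156.1]
ee_rot: [0.614, 0.789, 0.002, 0.0]
contact_force: [-1.2, 3.8, 9.0]
width: 27.0
finger_force: 62.3
```

Call:
apply_moves:
  deltas: [0.01,-0.045,0,0,0.005,-0.035,0,0,0,0,0,0,0,0,0,0]

```text
clock: 11.87
tool_pos: [480.3, 187.9, 156.2]
ee_rot: [0.614, 0.789, 0.002, 0.0]
contact_force: [-0.7, 6.1, 10.4]
width: 26.7
finger_force: 61.0
```

Call:
apply_moves:
  deltas: [0.005,-0.035,0,0,0.0,-0.025,0,0,0,0,0,0,0,0,0,0]

```text
clock: 12.2
tool_pos: [480.6, 186.2, 156.3]
ee_rot: [0.614, 0.789, 0.003, 0.0]
contact_force: [-1.3, 5.8, 10.8]
width: 27.3
finger_force: 61.1
```

Call:
apply_moves:
  deltas: [0,0.01,0.03,0,0,0.01,0.03,0,0,0,0.03,0,0,0,0,0,0,0,0,0]

```text
clock: 12.62
tool_pos: [480.4, 186.4, 158.6]
ee_rot: [0.614, 0.789, 0.002, 0.0]
contact_force: [-0.5, 3.9, 8.0]
width: 27.1
finger_force: 60.4
```

```bash
python3 - <<'E'
from h import *
np.set_printoptions(precision=2,suppress=True,linewidth=200)
s=env.observe();print(s['tool_pos'],s['contact_force'],s['moment'])
snap('side','s6')
g=cv2.cvtColor(cv2.imread('pics/s6_raw.png'),cv2.COLOR_BGR2GRAY).astype(int)
for r in (286,296,306,310,312,314): print(r,g[r,308:336])
E
```

```text
[480.43 186.44 158.59] [-0.47  3.88  7.98] [1.17 0.02 0.04]
286 [181 184 185 183 182 183 185 152  27  32  33  35  36  35  35  37  36  34  33  33  30  40 107 131 131 130 136 186]
296 [183 186 208 209 209 153 179 127  37  62 185 185 185 185 187 187 188 186 119  33  33  64 169 162 127  72 122 213]
306 [165 209 209 209 186 161 187 209 210 204 194 191 176 185 205 196 186 184 139 155 166 211 211 211 211 208 160 112]
310 [211 211 211 209 210 212 212 213 213 212 204 172 177 187 184 170 168 180 211 211 213 212 212 211 211 212 213 213]
312 [213 212 170 116 115 211 211 211 210 209 182 188 203 203 202 204 196 195 212 213 213 213 213 211 211 213 212 209]
314 [209 209 209 209 210 210 211 211 212 213 213 212 194 194 191 194 211 211 211 211 211 209 170 123 133 214 215 215]
```

Call:
apply_moves:
  deltas: [0,0.01,0.02,0,0,0.01,0.02,0,0,0,0,0,0,0,0,0]

```text
clock: 13.0
tool_pos: [479.4, 185.8, 158.7]
ee_rot: [0.614, 0.789, 0.0, 0.0]
contact_force: [1.8, 1.8, 2.7]
width: 27.2
finger_force: 59.8
```

Call:
apply_moves:
  deltas: [0,0.01,0.02,0,0,0,0.02,0,0,0,0,0,0,0,0,0]

```text
clock: 13.33
tool_pos: [478.2, 185.5, 159.1]
ee_rot: [0.614, 0.789, -0.001, -0.0]
contact_force: [0.7, 0.2, -3.8]
width: 27.2
finger_force: 59.2
```

Call:
apply_moves:
  deltas: [0,0,0.05,0,0,0,0.1,0,0,0,0.15,0,0,0,0.15,0,0,0,0,0,0,0,0,0]

```text
clock: 13.83
tool_pos: [479.2, 186.1, 173.7]
ee_rot: [0.614, 0.789, 0.0, 0.0]
contact_force: [0.4, -0.2, -4.4]
width: 26.9
finger_force: 59.4
```

```bash
python3 - <<'E'
from h import *
s=env.observe();print(s['tool_pos'],s['contact_force'],s['moment'])
snap('side','s7',(260,160,390,330),3.5)
E
```

```text
[479.23916132 186.06213122 173.69113169] [ 0.403845   -0.17493356 -4.37672865] [ 0.03249713  0.01472402 -0.048627  ]
```

View pics/s7.png

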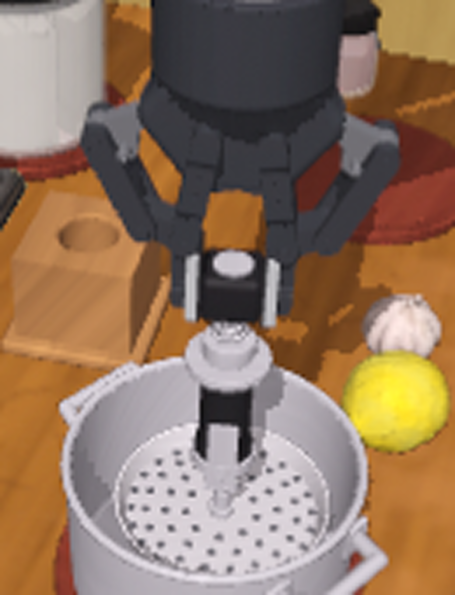

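The insert hangs level on the lifter, its plate centred at about (222,500). Lifting clear.

Call:
apply_moves:
  deltas: [0,0,0.1,0,0,0,0.2,0,0,0,0.35,0,0,0,0.45,0,0,0,0.5,0,0,0,0.5,0,0,0,0.5,0,0,0,0.4,0,0,0,0.3,0,0,0,0.15,0,0,0,0.05,0,0,0,0,0]

```text
clock: 14.88
tool_pos: [478.9, 186.0, 278.3]
ee_rot: [0.614, 0.789, 0.0, 0.0]
contact_force: [0.2, 0.1, -4.4]
width: 26.7
finger_force: 59.5
```

Call:
apply_moves:
  deltas: [0,0,0,0,0,-0.1,0,0,0,-0.2,0,0,0,-0.3,0,0,0,-0.4,0,0,0,-0.5,0,0,0,-0.55,0,0,0,-0.55,0,0,0,-0.55,0,0,0,-0.55,0,0,0,-0.55,0,0,0,-0.55,0,0]

```text
clock: 15.88
tool_pos: [478.5, 40.0, 278.1]
ee_rot: [0.614, 0.789, -0.0, 0.0]
contact_force: [0.8, 0.3, -3.5]
width: 26.9
finger_force: 59.5
```

Call:
apply_moves:
  deltas: [0,-0.55,0,0,0,-0.55,0,0,0,-0.55,0,0,0,-0.55,0,0,0,-0.55,0,0,0.02,-0.55,0,0,0.02,-0.55,0,0,0.02,-0.55,0,0,0.02,-0.55,0,0,0.02,-0.55,0,0,0,-0.55,0,0,0,-0.5,0,0]

```text
clock: 16.88
tool_pos: [481.1, -156.5, 278.1]
ee_rot: [0.614, 0.789, -0.0, -0.0]
contact_force: [-0.0, 0.5, -4.2]
width: 26.9
finger_force: 59.5
```

Call:
apply_moves:
  deltas: [0,-0.4,0,0,0,-0.3,0,0,0,-0.25,0,0,0,-0.15,0,0,0,-0.05,0,0,0,0,-0.1,0,0,0,-0.25,0,0,0,-0.4,0,0,0,-0.4,0,0,0,-0.4,0,0,0,-0.25,0,0,0,0,0]

```text
clock: 17.88
tool_pos: [480.8, -188.1, 222.1]
ee_rot: [0.614, 0.79, -0.0, -0.002]
contact_force: [-0.0, 0.4, -4.5]
width: 27.1
finger_force: 59.7
```

Call:
apply_moves:
  deltas: [0,0,-0.3,0,0,0,-0.35,0,0,0,-0.35,0,0,0,-0.35,0,0,0,-0.25,0,0,0,-0.15,0,0,0,-0.1,0,0,0,-0.03,0,0,0,0,0]

```text
clock: 18.63
tool_pos: [482.0, -189.1, 167.7]
ee_rot: [0.614, 0.789, -0.0, -0.0]
contact_force: [-0.4, 0.4, -5.0]
width: 27.0
finger_force: 59.6
```

Call:
apply_moves:
  deltas: [0,0,-0.04,0,0,0,-0.04,0,0,0,-0.04,0,0,0,-0.04,0,0,0,0,0]

```text
clock: 19.05
tool_pos: [481.8, -189.0, 162.8]
ee_rot: [0.614, 0.789, -0.0, -0.0]
contact_force: [-0.3, -0.8, -5.6]
width: 26.9
finger_force: 59.6
```

Call:
apply_moves:
  deltas: [0,0,-0.03,0,0,0,-0.03,0,0,0,-0.03,0,0,0,-0.03,0,0,0,-0.03,0,0,0,0,0]

```text
clock: 19.55
tool_pos: [481.8, -189.0, 158.3]
ee_rot: [0.614, 0.789, -0.0, -0.0]
contact_force: [-0.4, 0.6, -2.9]
width: 26.9
finger_force: 59.7
```

Call:
apply_moves:
  deltas: [0,0,-0.03,0,0,0,-0.03,0,0,0,0,0,0,0,0,0]

```text
clock: 19.88
tool_pos: [481.9, -189.0, 156.6]
ee_rot: [0.614, 0.789, -0.0, -0.0]
contact_force: [0.2, 0.1, -4.4]
width: 27.1
finger_force: 59.7
```

Call:
apply_moves:
  deltas: [0,0,-0.03,0,0,0,-0.02,0,0,0,0,0,0,0,0,0]

```text
clock: 20.22
tool_pos: [482.0, -189.1, 155.2]
ee_rot: [0.614, 0.789, 0.0, 0.0]
contact_force: [0.3, 0.7, -4.1]
width: 26.9
finger_force: 59.8
```

Call:
apply_moves:
  deltas: [0,0,-0.02,0,0,0,0,0,0,0,0,0]

```text
clock: 20.47
tool_pos: [482.0, -189.0, 154.7]
ee_rot: [0.614, 0.789, 0.0, 0.0]
contact_force: [-1.2, 1.2, -1.0]
width: 27.0
finger_force: 60.2
```

Call:
apply_moves:
  deltas: [0,0,-0.01,0,0,0,0,0,0,0,0,0]

```text
clock: 20.72
tool_pos: [482.0, -189.0, 154.5]
ee_rot: [0.614, 0.789, 0.0, 0.0]
contact_force: [-1.6, 1.4, 2.5]
width: 26.8
finger_force: 60.6
```

```bash
python3 - <<'E'
from h import *
s=env.observe();print(s['tool_pos'],s['contact_force'],s['moment'])
snap('side','s8',(310,90,430,240),4)
E
```

```text
[ 482.04228495 -189.02237291  154.53093899] [-1.56408003  1.35497347  2.462633  ] [0.23855284 0.38119848 0.03686167]
```

View pics/s8.png

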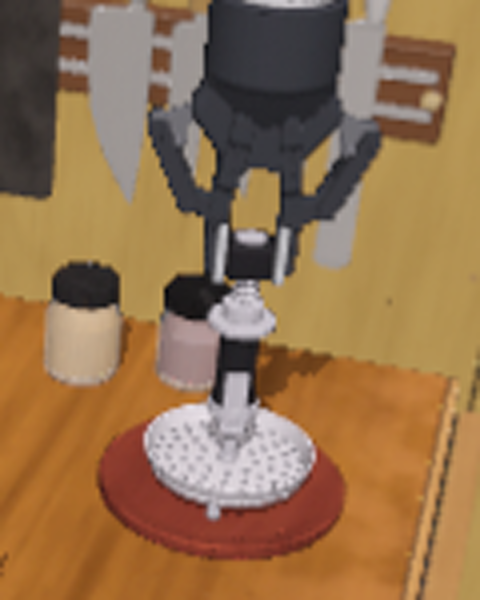

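The insert stands level on the mat, rim centre at about (230,455), with the lifter clipped on upright. Releasing.

Call:
apply_moves:
  deltas: [0,0,-0.0,0,0,0,0,0,0,0,0,0,0,0,0,0,0,0,0,0,0,0,0,0,0,0,0,0]
  hand: 0.75

```text
clock: 21.35
tool_pos: [481.9, -189.1, 154.2]
ee_rot: [0.614, 0.789, -0.0, 0.0]
contact_force: [0.5, 0.1, 0.6]
width: 64.1
finger_force: 0.0
```

Call:
apply_moves:
  deltas: [0,0,0.1,0,0,0,0.3,0,0,0,0.5,0,0,0,0.6,0,0,0,0.6,0,0,0,0.6,0,0,0,0.4,0,0,0,0.2,0,0,0,0,0,0,0,0,0]

```text
clock: 22.18
tool_pos: [481.9, -189.0, 253.4]
ee_rot: [0.614, 0.789, 0.0, 0.0]
contact_force: [-0.3, 0.5, -0.2]
width: 64.3
finger_force: 0.0
```

```bash
python3 - <<'E'
from h import *
np.set_printoptions(precision=1,suppress=True,linewidth=220)
s=env.observe();print(s['clock'],s['tool_pos'],s['contact_force'],s['width'],np.abs(s['qvel']).max())
snap('side','s9')
a=cv2.imread('pics/s8_raw.png');b=cv2.imread('pics/s9_raw.png')
D=np.abs(a.astype(int)-b).max(2)
print('insert/sleeve diff',D[175:225,340:395].max(), (D[165:225,340:395]>25).sum())
g=cv2.cvtColor(b,cv2.COLOR_BGR2GRAY).astype(int)
for r in (150,155,160,178,185): print(r,g[r,356:386])
E
```

```text
22.1833 [ 481.9 -189.   253.4] [-0.3  0.5 -0.2] 64.34122525118428 0.017124059261620295
insert/sleeve diff 117 286
150 [148 149 151 151 149 146 145 147 147 146 139  31  52 121 183 198 198 199 200 196 153  37  71 148 148 148 149 149 150 150]
155 [149 151 148 147 143 143 144 145 146 139  16  31  36  35  36  35  36  36  36  35  35  36  74 148 150 148 147 147 148 146]
160 [ 41  41  43  42  39  38  28  29  30  49  90  28  25  30  30  30  32  32  32  34  34  72 149 150 148 147 145 146 146 146]
178 [143 143 144 143 143 141 139 132  86  27  31  33  34  36  32  34  32  32  60 116 111 105  99  99 103 105 108 110 110 110]
185 [141 152 142 139 140 137 159 113  28  39 103 184 183 185 187 184 115  35  68  63  66  80 103 109 114 114 112 113 113 112]
```

The released knob is still at col 372 and the sleeve at col 369, the same as before release, so it stands upright and still. Handing in.

```bash
python3 -c "
from rig import env
print(env.job_done())"
```

```text
the job is handed in; nothing more can be done
None
```

I handed the job in at about 22 s: the insert stands on the empty cork mat near its middle, the lifter is left upright and clipped on its post, and the gripper is clear; the hand-in gave no verdict, so I don't know the score.

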